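# Make the test bench safe: wind the variac to zero, then slide the board under its guard

### The job

Turn the black dial on top of the grey variable transformer fully anticlockwise (seen from above) to its zero stop, and only then slide the blue carrier with the circuit board along the bench into the clear-topped safety hood, squarely and fully home against the hood's back wall. Do not lift the carrier off the bench, leave the meter, the tape and the solder spool where they are, and let go of everything at the end.

Things in the scene. Friction and masses are not known exactly. Their poses are not given: they have to be found in the camera images.
- variac: Grey box-shaped variable transformer with its dial on top, fixed to the bench. Case 150 (x) x 140 (y) x 120 mm high. Origin on the bench under the middle of its rear (+x) face; the upright dial axis lies 75 mm from it along the variac's -x axis. A silver scale disc of radius 66 mm with black ticks lies on the top face; the red tick marks zero.
- dial (a joint): Angle of the dial in rad, 0 at the zero (anticlockwise) stop, growing clockwise seen from above, up to 5.2 at the other stop. It stays where it is left; turning takes about 0.1 N m. At value q the pointer's direction in the variac's frame is 2.67 - q rad (anticlockwise from the variac's +x).
- dial_axis (a point): On the dial's upright axis at the top of the grip bar, 159 mm above the bench; x points to the pointer end. The dial: black disc of radius 45 mm, upper face 130 mm above the bench, with an upright grip bar on it, 14 mm thick, up to 159 mm, reaching 45 mm from the axis on the pointer side and 35 mm on the other.
- dial_pointer (a point): Upper edge of the pointer end of the grip bar (white stripe on top, white end face), 45 mm from the axis, 159 mm above the bench.
- hood: Low hood fixed to the bench, aluminium side and back walls, clear roof. Origin on the bench, mid-mouth; x points inwards. Inside 108 mm wide (y), 90 deep (back wall's inner face at x = 90), 58 high; roof top 63 mm above the bench. In front, two yellow guide rails, 25 mm high, flare from 108 mm apart at the mouth to 164 apart at x = -50 mm. No floor: the carrier slides on the bench.
- carrier: Loose blue carrier, 0.35 kg: plate 160 (x) x 100 (y) x 8 mm, origin under its centre. Green circuit board on its front half (x = -4 to 74 mm), parts up to 35 mm high. Upright blue tab across the rear: x = -77 to -67 mm, 70 mm wide in y, up to 48 mm above the bench, to push or grip from above; it stays outside the hood. Home: origin at x = 10 mm, y = 0 in the hood's frame.
- carrier_front (a point): Middle of the lower front edge of the carrier, the end that enters the hood first.
- carrier_tab (a point): Middle of the upper edge of the upright tab, 48 mm above the bench.
- meter: Bystander: yellow multimeter lying flat, 150 x 75 x 34 mm. Origin under its centre.
- tape: Bystander: roll of blue tape lying flat, 90 mm across, 24 mm high. Origin under its centre.
- spool: Bystander: silver solder spool standing upright, 64 mm across, 60 mm high. Origin under its centre.
Mind the look-alikes: they are no part of the job. What is shaped like the carrier but red is not meant.

How it is judged (in metres and radians):
On the way, in this order (a step that is already met when the one before it is completed fails the run):
1. the dial is at its zero stop (within 0.08 rad) while the carrier is still outside the hood (value of joint dial below 0.08 rad and x of carrier_front in the frame of hood below 0 m), for 0.2 s.
2. the carrier is home in the hood, within 6 mm of the back wall (x of carrier_front in the frame of hood above 0.084 m and y of carrier_front in the frame of hood between -0.012 and 0.012 m), for 0.2 s.
At the end, for the whole second after the job is handed in: The dial is within 0.08 rad of its zero stop; the carrier lies flat on the bench at rest, its front edge within 6 mm of the hood's back wall and within 12 mm of its middle line, square to within 0.1 rad (all of step 2 and value of joint dial below 0.08 rad and angle between the x axis of carrier and the x axis of hood, either way round below 0.1 rad and height (world z) of carrier below 0.006 m and linear speed of carrier below 0.01 m/s); the robot touches nothing.
It fails at once if the carrier enters the hood while the dial is not at zero (value of joint dial above 0.12 rad and x of carrier_front in the frame of hood above 0.01 m).
It fails at once if the carrier is lifted more than 20 mm off the bench (height (world z) of carrier above 0.02 m).
It fails at once if the meter is moved more than 30 mm (distance of meter from where it was at the start of the episode above 0.03 m).
It fails at once if the tape is moved more than 30 mm (distance of tape from where it was at the start of the episode above 0.03 m).
It fails at once if the spool is moved more than 30 mm or tipped over (distance of spool from where it was at the start of the episode above 0.03 m or angle between spool's own z axis and vertical above 0.5 rad).
It also fails if it takes over 72 s, if anything falls off the work surface, if the arm or the gripper's body presses on something with over 40 N, if the wrist force passes 120 N, or if a joint passes its speed limit or range.

### The arm

A 7-joint arm with a two-finger parallel gripper is mounted at the origin on the work surface. World frame = base frame: x ahead of the robot, y to its left, z up, the work surface at z = 0. Lengths are in m, angles in degrees, forces in N, time in s.
With the tool pointing down it reaches from about 0.425 to 0.875 m from the base axis. Payload 4.7 kg.
Tool frame: the origin (TCP) lies on the centre line of the jaws, within the pads' length; the fingertips stand 17 mm ahead of it and the grasp point (between the pads) lies 2 mm behind it; z points along the fingers, y is the line along which they close (so a half turn about z gives the same grasp; the last joint's range is limited). The gripper opens to 87 mm and grips with 3 to 60 N. Pads are 19 mm wide; open, the fingers measure 117 mm over their backs; the gripper's body (75 mm by 190 mm) begins 51 mm behind the grasp point.
Start: joints at [-67.718, 18.392, -4.016, 83.108, 1.295, 78.541, -3.26], TCP at [0.238, 0.605, 0.24] pointing down, gripper open.
Joint ranges: [-163.93, 163.93], [-17.29, 119.83], [-79.2, 71.16], [3.27, 140.29], [-89.18, 269.18], [5.43, 117.66], [-154.24, 154.24]. Speed limits (degrees/s): [147.25, 147.25, 180, 180, 180, 180, 180].

### API

Orientations are given as [roll, pitch, yaw] about the fixed x, y, z axes, in that order (R = Rz(yaw) Ry(pitch) Rx(roll)).
In Python, from cell import env, read_camera gives the robot as it stands.
- The arm moves only by the shell command python3 -m jog 'ROWS' [FORCE]. ROWS is JSON, a list of rows, each a list of 5 numbers: the opening, from 0 (shut) to 1 (fully open), then the shift along the tool's x, y, z each as a share of 0.02 m, from -1 to 1, then the turn about the tool's z as a share of 45 degrees, from -1 to 1. In form: [[gripper, x, y, z, yaw], ...]. A call has 1 to 12 rows; each row shifts and turns the commanded pose from where the row before left it, along the tool's axes as they then stand; what a row does not reach is not made up. A row lasts 1/12 s, in which the tool goes at most 41.7 mm and 7.16 degrees, less where a joint would pass 70% of its speed; a pose out of reach is approached as far as the arm can. A call with a number of a shift or a turn outside -1 to 1 is refused whole. A call with a gripper value outside its range is refused whole. The fingers move at their own pace and stop on an object; FORCE is the grip in N (left out, the last holds). Time passes only in rows, so rows that do not move let the fingers close. It gives the time, the measured TCP pose, the force, the opening and the grip force at its end, in the units of the state.
- env.get_obs(): the state, without advancing time (a new reading comes with each control period).
- read_camera(name): name is "scene" or "top" or "wrist"; returns a dict with "color" (384x512x3 uint8, red, green, blue), "range_z" (384x512 float32, m along the optical axis (not along the pixel's ray), 0 where there is no reading), "mtx" (3x3 intrinsics, pixels), "world_from_camera" (4x4, takes a point from camera to world coordinates); the wrist camera has in their place "T_tool_cam" (4x4, takes a point from camera to tool coordinates, whose origin is the TCP and whose axes are the flange's). Camera axes: x right, y down, z forward; pixel columns grow to the right and rows downward; lengths in m; the calibration is good to about 2 mm. A picture is of the moment at which its call begins: read the wrist's pose just before it.
- env.sign_off(): hands the job in; it is judged then, once.
The state is a dict: "time_s": time; "qpos": joint angles; "joint_velocities": joint speeds; "effort": joint torques, N m; "tool_pos": TCP position; "tool_rot": TCP orientation; "force": force on the tool from outside, world axes, zero at the start; "wrist_torque": the same for the moment, N m; "grip_width": finger opening in m; "grasp_force": force on a finger pad.
Only numpy, scipy, OpenCV 4.12 (cv2) and the standard library are available. Lean on these libraries where they do the work, as an engineer would, in place of code of your own. Each camera call takes 0.05 s, during which the arm holds its last target. There are 200 camera calls.

## Working session

There is one attempt and no reset: what is moved stays moved. The work goes in short steps, Python scripts to look and compute and a shell command to move; the robot and the scene stay as the last step left them, time stands still between calls to the robot, and variables do not carry over. Pictures are saved under pics/ and viewed, at most 10 in all, crops included, and the job is handed in when it is done.

```bash
mkdir -p pics
cat > h.py <<'E'
import numpy as np, cv2
from cell import env, read_camera
def pts(c):
    z=c["range_z"].astype(float); K=c["mtx"]; v,u=np.mgrid[:z.shape[0],:z.shape[1]]
    P=np.stack([(u-K[0,2])/K[0,0]*z,(v-K[1,2])/K[1,1]*z,z],-1)
    T=c["world_from_camera"]; return P@T[:3,:3].T+T[:3,3]
def ray(c,u,v,h):
    K=c["mtx"];T=c["world_from_camera"]
    d=T[:3,:3]@np.array([(u-K[0,2])/K[0,0],(v-K[1,2])/K[1,1],1]); o=T[:3,3]
    return o+d*(h-o[2])/d[2]
E
python3 - <<'E'
from h import *
s=env.get_obs(); print(s["time_s"],s["tool_pos"],s["tool_rot"],s["grip_width"])
for n in("top","scene"):
    c=read_camera(n); cv2.imwrite(f"pics/{n}0.png",c["color"][:,:,::-1]); np.savez(f"{n}0.npz",**c)
    print(n,c["world_from_camera"].round(3).tolist(),c["mtx"].tolist())
E
```

```text
0.0 [0.23780748 0.60437247 0.23846465] [-1.79889659e+02  6.41397072e-03  1.58527016e+02] 0.08661224812083311
top [[0.007, -0.996, 0.084, 0.517], [-1.0, -0.006, 0.011, -0.009], [-0.01, -0.084, -0.996, 1.279], [0.0, 0.0, 0.0, 1.0]] [[417.3639138508345, 0.0, 254.26317710236776], [0.0, 417.3639138508345, 193.2243366541731], [0.0, 0.0, 1.0]]
scene [[0.41, 0.732, -0.544, 1.436], [0.912, -0.319, 0.258, -0.393], [0.016, -0.602, -0.798, 1.365], [0.0, 0.0, 0.0, 1.0]] [[416.57315597344626, 0.0, 250.63924019003224], [0.0, 416.57315597344626, 194.86816075965888], [0.0, 0.0, 1.0]]
```

View pics/top0.png

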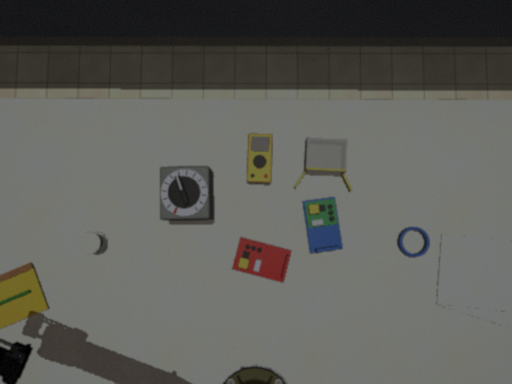

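View pics/scene0.png

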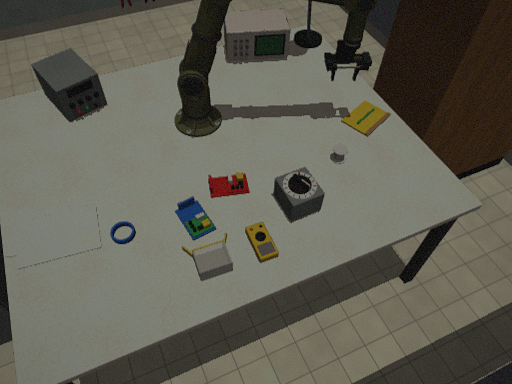

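The top view shows the variac dial at (184,192), the blue carrier at (322,225) with its tab at (326,248), the hood at (326,156) with its mouth at row ~172, the meter at (260,158), the tape at (413,242) and the spool at (93,243).
Possible mix-ups:
- **Carrier:** blue carrier (322,225) or red carrier (262,260). I choose blue.
- **Dial:** black dial on the grey box (184,192), the meter's knob (260,161), or the power supply in the scene view (70,85). I choose (184,192).

I'll check both in one crop.

Run:
```python
from h import *
c=dict(np.load("top0.npz")); im=c["color"][:,:,::-1]
g=lambda a:np.clip(cv2.resize(a,None,fx=5,fy=5,interpolation=cv2.INTER_CUBIC).astype(float)*1.5,0,255).astype(np.uint8)
a=g(im[155:230,150:225]);b=g(im[130:258,285:365])
b=b[:, :400]; b=cv2.resize(b,(352,563)); a=np.pad(a,((0,563-375),(0,0),(0,0)))
cv2.imwrite("pics/crop1.png",np.hstack([a,b]))
P=pts(c); hsv=cv2.cvtColor(c["color"],cv2.COLOR_RGB2HSV)
def rect(name,m,h):
    cs,_=cv2.findContours(m.astype(np.uint8),cv2.RETR_EXTERNAL,cv2.CHAIN_APPROX_NONE)
    k=max(cs,key=cv2.contourArea)[:,0]
    W=np.array([ray(c,u,v,h)[:2] for u,v in k],np.float32)
    r=cv2.minAreaRect(W); print(name,[np.round(x,4) for x in r],k.min(0),k.max(0)); return r
v,u=np.mgrid[:384,:512]
def box(a,b,c_,d):return (u>=a)&(u<=b)&(v>=c_)&(v<=d)
Z=P[...,2]
H,S,V=[hsv[...,i].astype(int) for i in range(3)]
rect("carrier",box(295,350,190,260)&(S>90)&(H>35)&(H<130),.008)
tab=box(295,350,190,260)&(Z>.04)&(H>100)&(S>90)
print("tab pts",tab.sum(),P[tab].mean(0) if tab.any() else 0)
rect("tab",tab,.048)
rect("hoodtop",box(295,360,125,175)&(Z>.045),.063)
rect("variac",box(140,235,150,235)&(Z>.09)&(Z<.2),.12)
dial=box(150,225,155,230)
rect("dial",dial&(V<70)&(Z>.124)&(np.hypot(u-184,v-192)<25),.13)
red=dial&(S>110)&((H<12)|(H>168))&(V>60); print("red",red.sum(),[ray(c,*x,.121)[:2].round(4) for x in [(u[red].mean(),v[red].mean())]])
bar=dial&(Z>.148)&(np.hypot(u-184,v-192)<26); rect("bar",bar,.159)
wh=dial&(V>120)&(S<60)&(np.hypot(u-184,v-192)<22)
print("white",wh.sum(),np.c_[u[wh],v[wh],V[wh]].tolist()[:60])
yel=box(285,360,165,195)&(S>100)&(H>18)&(H<35)
for nm,m in(("L",yel&(u<315)),("R",yel&(u>335))): rect("rail"+nm,m,.025)
rect("meter",box(240,280,125,190)&(Z>.02),.034)
```

```text
carrier [array([ 0.5294, -0.2011]), array([0.1574, 0.0968]), np.float64(8.2369)] [303 197] [341 252]
tab pts 77 [ 0.462461   -0.19708903  0.12773607]
tab [array([ 0.4585, -0.2105]), array([0.0086, 0.0687]), np.float64(8.4742)] [316 246] [339 251]
hoodtop [array([ 0.7362, -0.207 ]), array([0.1222, 0.0994]), np.float64(85.8492)] [305 137] [347 172]
variac [array([0.6143, 0.1971]), array([0.1507, 0.1405]), np.float64(1.464)] [160 166] [210 220]
dial [array([0.6169, 0.1999]), array([0.0862, 0.0863]), np.float64(0.3482)] [168 176] [199 207]
red 6 [array([0.5653, 0.2246])]
bar [array([0.6203, 0.2002]), array([0.0804, 0.0154]), np.float64(20.7536)] [175 176] [188 203]
white 307 [[180, 171, 125], [181, 171, 123], [182, 171, 124], [183, 171, 123], [184, 171, 122], [188, 171, 121], [189, 171, 125], [190, 171, 123], [175, 172, 121], [176, 172, 123], [181, 172, 124], [182, 172, 124], [183, 172, 124], [184, 172, 122], [189, 172, 124], [190, 172, 122], [191, 172, 124], [192, 172, 124], [193, 172, 122], [173, 173, 122], [174, 173, 123], [175, 173, 123], [176, 173, 123], [181, 173, 125], [182, 173, 
[... 197 characters left out ...]
, 174, 124], [182, 174, 122], [183, 174, 122], [184, 174, 123], [188, 174, 122], [189, 174, 124], [190, 174, 124], [191, 174, 121], [192, 174, 121], [173, 175, 122], [189, 175, 121], [190, 175, 123], [191, 175, 121], [196, 175, 122], [197, 175, 125], [195, 176, 121], [196, 176, 124], [197, 176, 122], [198, 176, 124], [199, 176, 123], [168, 177, 124], [169, 177, 121], [195, 177, 122], [196, 177, 123]]
railL [array([ 0.698 , -0.1632]), array([0.0031, 0.0242]), np.float64(0.2925)] [306 168] [314 169]
railR [array([ 0.6591, -0.2714]), array([0.0511, 0.0068]), np.float64(25.883)] [342 174] [350 189]
meter [array([ 0.7283, -0.01  ]), array([0.1523, 0.0757]), np.float64(0.1749)] [247 133] [272 183]
```

View pics/crop1.png

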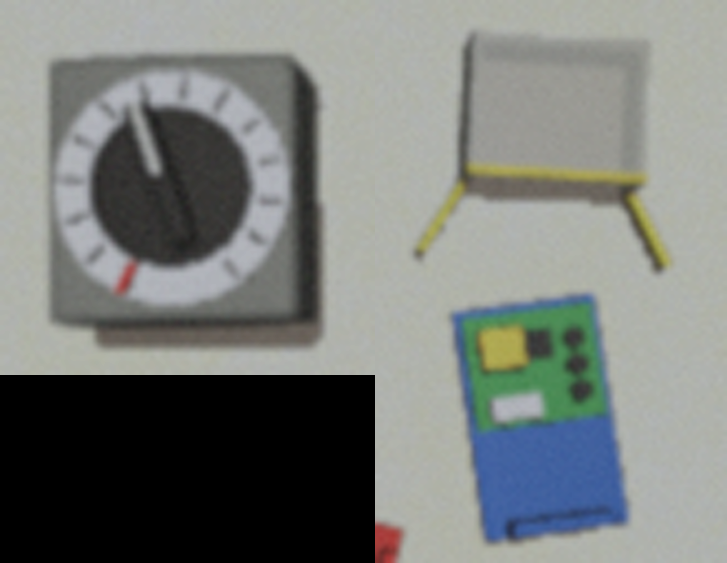

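The crop confirms my choices: the dial's white stripe points to (27,21)/75 in the crop, at about 21° in world, and the red tick sits at about 154°, so q ≈ 2.3 rad. The blue carrier's green end faces the hood's mouth. Measured sizes match the given ones: dial 86 mm, variac 151x140, tab 69, carrier 157x97. Next I move over the dial.

```bash
R=1
python3 -m jog '[[1,-1,-0.478,0,0],[1,-1,-0.478,0,0],[1,-1,-0.478,0,0],[1,-1,-0.478,0,0],[1,-1,-0.478,0,0],[1,-1,-0.478,0,0],[1,-1,-0.478,0,0],[1,-1,-0.478,0,0],[1,-1,-0.478,0,0],[1,-1,-0.478,0,0],[1,-1,-0.478,0,0],[1,-1,-0.478,0,0]]'
python3 -m jog '[[1,-1,-0.478,0,0],[1,-1,-0.478,0,0],[1,-1,-0.478,0,0],[1,-1,-0.478,0,0],[1,-1,-0.478,0,0],[1,-1,-0.478,0,0],[1,-1,-0.478,0,0],[1,-1,-0.478,0,0],[1,-1,-0.478,0,0],[1,-1,-0.478,0,0],[1,-1,-0.478,0,0],[1,-1,-0.478,0,0]]'
python3 -m jog '[[1,-1,-0.478,0,0],[1,0,0,0,0.153],[1,0,0,0,0.153],[1,0,0,0,0.153],[1,0,0,0,0.153],[1,0,0,0,0.153],[1,0,0,0,0.153],[1,0,0,0,0.153],[1,0,0,0,0.153],[1,0,0,0,0.153],[1,0,0,0,0.153]]'
python3 -m jog '[[1,0,0,0,0.153],[1,0,0,0,0.153],[1,0,0,0,0.153],[1,0,0,0,0.153],[1,0,0,0,0.153],[1,0,0,0,0.153],[1,0,0,0,0.153],[1,0,0,0,0.153],[1,0,0,0,0.153],[1,0,0,0,0.153],[1,0,0,0,0],[1,0,0,0,0]]'
python3 - <<'E'
from h import *
from scipy.spatial.transform import Rotation as Ro
s=env.get_obs(); print(s["time_s"],s["tool_pos"],s["tool_rot"],s["qpos"],s["force"])
c=read_camera("wrist"); cv2.imwrite("pics/w1.png",c["color"][:,:,::-1])
T=np.eye(4);T[:3,:3]=Ro.from_euler("xyz",s["tool_rot"],degrees=True).as_matrix();T[:3,3]=s["tool_pos"]
c["world_from_camera"]=T@c["T_tool_cam"]; np.savez("w1.npz",**c)
P=pts(c);Z=P[...,2]
for n,m,h in(("bar",(Z>.15)&(Z<.168)&(np.hypot(P[...,0]-.616,P[...,1]-.199)<.06),.159),("dial",(Z>.126)&(Z<.17)&(np.hypot(P[...,0]-.616,P[...,1]-.199)<.06),.13)):
    cs,_=cv2.findContours(m.astype(np.uint8),cv2.RETR_EXTERNAL,cv2.CHAIN_APPROX_NONE);k=max(cs,key=cv2.contourArea)[:,0]
    W=np.array([ray(c,a,b,h)[:2] for a,b in k],np.float32); print(n,cv2.minAreaRect(W),k.min(0),k.max(0))
E
```

```text
time_s: 1.1
tool_pos: [0.4197, 0.4092, 0.2391]
tool_rot: [-180.0, -0.0, 158.5]
force: [0.1, 0.2, -0.9]
grip_width: 0.087
grasp_force: 0.0
time_s: 2.1
tool_pos: [0.601, 0.2148, 0.239]
tool_rot: [-180.0, -0.0, 158.5]
force: [0.1, 0.5, -0.4]
grip_width: 0.0871
grasp_force: 0.0
time_s: 3.02
tool_pos: [0.6154, 0.1995, 0.239]
tool_rot: [-179.9, 0.0, 89.3]
force: [0.1, 1.1, -0.2]
grip_width: 0.0871
grasp_force: 0.0
time_s: 4.02
tool_pos: [0.6155, 0.1995, 0.2391]
tool_rot: [180.0, 0.0, 21.0]
force: [-0.7, -0.5, 0.6]
grip_width: 0.0869
grasp_force: 0.0
4.0167 [0.61552246 0.19953449 0.23912964] [1.79992136e+02 4.31803633e-02 2.10271002e+01] [-46.78228166  19.98812512  34.22089744  84.75530976 -11.28959582
  78.76393023 -80.93413322] [-0.73858439 -0.5142137   0.56694333]
bar ((0.6227540969848633, 0.200140580534935), (0.07983644306659698, 0.013797992840409279), 20.143800735473633) [249 146] [266 238]
dial ((0.6168510913848877, 0.19812649488449097), (0.08845902234315872, 0.08881458640098572), 65.42018127441406) [210 143] [304 238]
```

View pics/w1.png

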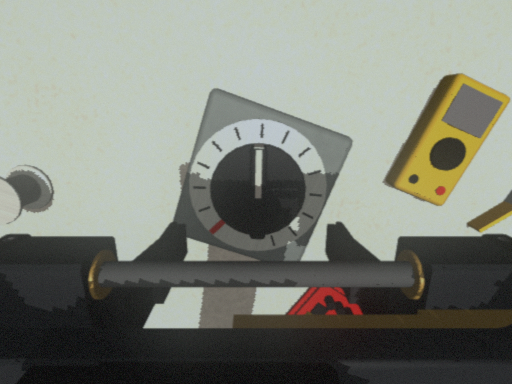

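The wrist view shows the pointer stripe at (259,150)-(258,195), aligned with the tool x axis, and the jaws straddling the bar. Nothing else is in the way. Now I descend and grip.

```bash
python3 -m jog '[[1,0.05,0.07,0.89,0],[1,0,0,0.89,0],[1,0,0,0.89,0],[1,0,0,0.89,0],[1,0,0,0.89,0],[1,0,0,0,0],[0,0,0,0,0],[0,0,0,0,0],[0,0,0,0,0],[0,0,0,0,0],[0,0,0,0,0],[0,0,0,0,0]]' 30
python3 -m jog '[[0,0,0,0,0],[0,0,0,0,0],[0,0,0,0,0],[0,0,0,0,-0.05],[0,0,0,0,-0.1],[0,0,0,0,-0.1]]'
```

```text
time_s: 5.07
tool_pos: [0.6173, 0.1985, 0.1509]
tool_rot: [-180.0, -0.0, 20.8]
force: [0.3, -0.1, 0.5]
grip_width: 0.055
grasp_force: 0.0
time_s: 5.57
tool_pos: [0.6172, 0.1986, 0.1505]
tool_rot: [-180.0, -0.0, 32.3]
force: [-0.3, -1.5, -0.1]
grip_width: 0.0153
grasp_force: 27.6
```

```bash
python3 -m jog '[[0,0,0,0,-0.14],[0,0,0,0,-0.14],[0,0,0,0,-0.14],[0,0,0,0,-0.14],[0,0,0,0,-0.14],[0,0,0,0,-0.14],[0,0,0,0,-0.14],[0,0,0,0,-0.14],[0,0,0,0,-0.14],[0,0,0,0,-0.14]]'
python3 -m jog '[[0,0,0,0,-0.14],[0,0,0,0,-0.14],[0,0,0,0,-0.14],[0,0,0,0,-0.14],[0,0,0,0,-0.14],[0,0,0,0,-0.14],[0,0,0,0,-0.14],[0,0,0,0,-0.1],[0,0,0,0,0]]'
python3 -c "
from h import *
s=env.get_obs();print(s['wrist_torque'],s['qpos'])"
```

```text
time_s: 6.4
tool_pos: [0.6175, 0.1985, 0.1506]
tool_rot: [180.0, -0.0, 95.4]
force: [0.6, 0.9, -1.2]
grip_width: 0.0141
grasp_force: 29.4
time_s: 7.15
tool_pos: [0.6175, 0.1987, 0.1506]
tool_rot: [179.9, 0.0, 143.8]
force: [1.9, -0.0, -1.1]
grip_width: 0.0138
grasp_force: 29.8
[ 0.00090824 -0.30310025  0.05324333] [-30.24111752  21.31395652  12.73907237  90.23335142  -4.95102777
  68.95373425  37.20962534]
```

```bash
python3 -m jog '[[0,0,0,0,-0.1],[0,0,0,0,-0.06],[0,0,0,0,0]]'
python3 -c "
from h import *
s=env.get_obs();print(s['wrist_torque'])"
python3 -m jog '[[0,0,0,0,-0.05],[0,0,0,0,0],[0,0,0,0,0]]'
python3 -c "
from h import *
s=env.get_obs();print(s['wrist_torque'])"
python3 -m jog '[[0,0,0,0,-0.05],[0,0,0,0,0],[0,0,0,0,0]]'
python3 -c "
from h import *
s=env.get_obs();print(s['wrist_torque'])"
```

```text
time_s: 7.4
tool_pos: [0.6175, 0.1987, 0.1506]
tool_rot: [180.0, 0.0, 150.8]
force: [2.1, 0.4, -0.7]
grip_width: 0.0139
grasp_force: 29.9
[ 0.12448709 -0.40527465  0.06257457]
time_s: 7.65
tool_pos: [0.6175, 0.1987, 0.1506]
tool_rot: [180.0, 0.0, 153.0]
force: [2.0, 1.8, -0.9]
grip_width: 0.0137
grasp_force: 29.9
[ 0.24102386 -0.45609346  0.05340323]
time_s: 7.9
tool_pos: [0.6175, 0.1987, 0.1506]
tool_rot: [180.0, 0.0, 155.2]
force: [2.3, 0.8, -1.8]
grip_width: 0.0136
grasp_force: 29.9
[ 0.33987971 -0.55425972 -0.10490054]
```

```bash
python3 -m jog '[[0,0,0,0,-0.04],[0,0,0,0,0],[0,0,0,0,0]]'
python3 -c "
from h import *
s=env.get_obs();print(s['wrist_torque'])"
python3 -m jog '[[1,0,0,0,0],[1,0,0,0,0],[1,0,0,0,0],[1,0,0,0,0],[1,0,0,0,0],[1,0,0,0,0],[1,0,0,-1,0],[1,0,0,-1,0],[1,0,0,-1,0],[1,0,0,-1,0],[1,0,0,0,0]]'
cat >> h.py <<'E'
def wrist():
    from scipy.spatial.transform import Rotation as Ro
    s=env.get_obs(); c=read_camera("wrist")
    T=np.eye(4);T[:3,:3]=Ro.from_euler("xyz",s["tool_rot"],degrees=True).as_matrix();T[:3,3]=s["tool_pos"]
    c["world_from_camera"]=T@c["T_tool_cam"]; return c
E
python3 - <<'E'
from h import *
s=env.get_obs(); print(s["time_s"],s["tool_pos"],s["tool_rot"],s["wrist_torque"])
c=wrist(); cv2.imwrite("pics/w2.png",c["color"][:,:,::-1])
P=pts(c);Z=P[...,2]
m=(Z>.15)&(Z<.168)&(np.hypot(P[...,0]-.616,P[...,1]-.199)<.06)
cs,_=cv2.findContours(m.astype(np.uint8),cv2.RETR_EXTERNAL,cv2.CHAIN_APPROX_NONE);k=max(cs,key=cv2.contourArea)[:,0]
print(cv2.minAreaRect(np.array([ray(c,a,b,.159)[:2] for a,b in k],np.float32)))
hsv=cv2.cvtColor(c["color"],cv2.COLOR_RGB2HSV).astype(int)
red=(hsv[...,1]>130)&((hsv[...,0]<10)|(hsv[...,0]>170))&(hsv[...,2]>60)&(np.hypot(P[...,0]-.617,P[...,1]-.1985)<.07)
v,u=np.nonzero(red); print(len(u)); 
if len(u): p=ray(c,u.mean(),v.mean(),.121)[:2]; print(p,np.degrees(np.arctan2(p[1]-.1985,p[0]-.617)))
E
```

```text
time_s: 8.15
tool_pos: [0.6175, 0.1987, 0.1506]
tool_rot: [179.9, 0.0, 157.0]
force: [3.3, 2.6, -2.6]
grip_width: 0.0144
grasp_force: 30.4
[ 0.4141909  -0.64745503 -0.57792378]
time_s: 9.07
tool_pos: [0.6193, 0.199, 0.2356]
tool_rot: [179.7, 0.3, 157.2]
force: [0.3, 0.3, 0.7]
grip_width: 0.0794
grasp_force: 0.0
9.0667 [0.61928205 0.19903418 0.23558482] [179.69761267   0.3120344  157.16813578] [-0.00209958 -0.04819934  0.00405516]
((0.6098501086235046, 0.2000923454761505), (0.013785378076136112, 0.0799122303724289), 64.72119903564453)
90
[0.5656107 0.2213898] 155.99087101683767
```

View pics/w2.png

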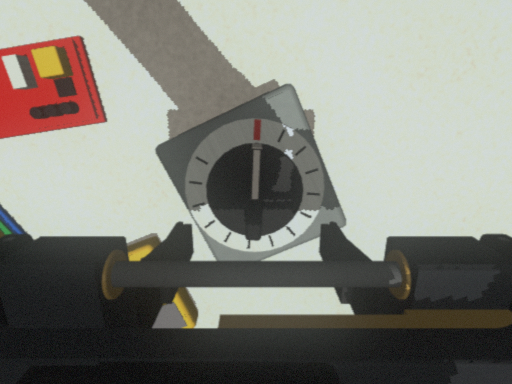

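The wrist view shows the pointer (256,150) in line with the red tick (257,130). The bar is at 154.7° and the torque rose against the stop, so the dial is at zero. Now I look at the carrier and hood from above.

```bash
python3 -m jog '[[1,0,0,0,0.146],[1,0,0,0,0.146],[1,0,0,0,0.146],[1,0,0,0,0.146],[1,0,0,0,0.146],[1,0,0,0,0.146],[1,0,0,0,0.146],[1,0,0,0,0.146],[1,0,0,0,0.146],[1,0,0,0,0]]'
python3 -m jog '[[1,-0.965,-0.161,-0.174,0],[1,-0.965,-0.161,-0.174,0],[1,-0.965,-0.161,-0.174,0],[1,-0.965,-0.161,-0.174,0],[1,-0.965,-0.161,-0.174,0],[1,-0.965,-0.161,-0.174,0],[1,-0.965,-0.161,-0.174,0],[1,-0.965,-0.161,-0.174,0],[1,-0.965,-0.161,-0.174,0],[1,-0.965,-0.161,-0.174,0],[1,-0.965,-0.161,-0.174,0],[1,-0.965,-0.161,-0.174,0]]'
python3 -m jog '[[1,-0.965,-0.161,-0.174,0],[1,-0.965,-0.161,-0.174,0],[1,-0.965,-0.161,-0.174,0],[1,-0.965,-0.161,-0.174,0],[1,-0.965,-0.161,-0.174,0],[1,-0.965,-0.161,-0.174,0],[1,-0.965,-0.161,-0.174,0],[1,-0.965,-0.161,-0.174,0],[1,-0.965,-0.161,-0.174,0],[1,-0.965,-0.161,-0.174,0],[1,-0.965,-0.161,-0.174,0],[1,0,0,0,0]]'
python3 - <<'E'
from h import *
c=wrist(); cv2.imwrite("pics/w3.png",c["color"][:,:,::-1]); np.savez("w3.npz",**c)
E
```

```text
time_s: 9.95
tool_pos: [0.6166, 0.1983, 0.2291]
tool_rot: [-179.9, 0.0, 97.9]
force: [-0.6, -0.5, 0.4]
grip_width: 0.0872
grasp_force: 0.0
time_s: 10.95
tool_pos: [0.6108, -0.0372, 0.2716]
tool_rot: [-179.9, -0.0, 98.3]
force: [0.2, -0.1, -0.5]
grip_width: 0.0872
grasp_force: 0.0
time_s: 11.95
tool_pos: [0.6042, -0.257, 0.3103]
tool_rot: [-179.9, 0.2, 97.9]
force: [-0.8, -1.2, 0.4]
grip_width: 0.0868
grasp_force: 0.0
```

View pics/w3.png

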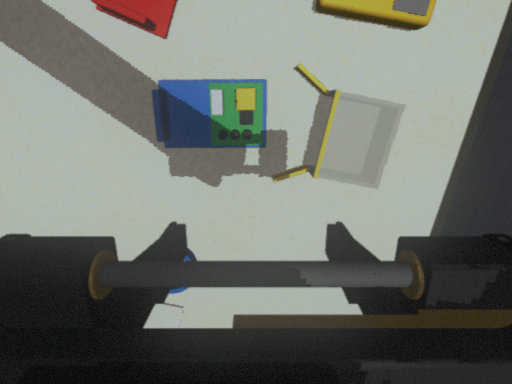

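The wrist view shows the carrier at (160–267, 80–147) with its tab at (160,115). The hood's yellow mouth edge runs (337,93)–(316,177), its back edge (403,103)–(378,186), and the rails end at (299,66) and (274,179). Measuring.

Run:
```python
from h import *
c=dict(np.load("w3.npz")); P=pts(c);Z=P[...,2]
hsv=cv2.cvtColor(c["color"],cv2.COLOR_RGB2HSV).astype(int);H,S,V=[hsv[...,i] for i in range(3)]
v,u=np.mgrid[:384,:512]
def rect(n,m,h):
    cs,_=cv2.findContours(m.astype(np.uint8),cv2.RETR_EXTERNAL,cv2.CHAIN_APPROX_NONE);k=max(cs,key=cv2.contourArea)[:,0]
    r=cv2.minAreaRect(np.array([ray(c,a,b,h)[:2] for a,b in k],np.float32));print(n,np.round(r[0],4),np.round(r[1],4),round(r[2],2),k.min(0),k.max(0))
car=(u>140)&(u<285)&(v>65)&(v<165)
cm=car&(H>35)&(H<130)&(S>90)
rect("plate",cm,.008)
t=car&(Z>.042)&(Z<.055)&(u<185); rect("tab",t,.048); print(P[t].mean(0))
g=car&(H>40)&(H<85)&(S>100); rect("green",g,.0096)
yy=(S>90)&(H>18)&(H<38)&(u>260)&(u<350)&(v>50)
lip=yy&(Z>.045); rect("lip",lip,.063); print("lip z",np.median(Z[lip]))
rf=(u>305)&(u<410)&(v>85)&(v<192)&(Z>.048)&(Z<.08); rect("roof",rf,.063); print("roof z",np.median(Z[rf]),rf.sum())
for n,m in(("railL",yy&(v<92)&(Z<.045)),("railR",yy&(v>165)&(Z<.04))):
    if m.sum()>5: rect(n,m,.025)
ct=[ray(c,a,b,.063)[:2].round(4).tolist() for a,b in((337,92),(316,178),(378,187),(404,103))]; print("hand corners",ct)
```

```text
plate [ 0.53   -0.2038] [0.1572 0.0965] 7.89 [159  80] [265 146]
tab [ 0.4595 -0.2142] [0.0114 0.0695] 8.05 [151  89] [163 141]
[ 0.45903968 -0.21302193  0.04732576]
green [ 0.5636 -0.1995] [0.0768 0.089 ] 8.13 [209  83] [261 144]
lip [ 0.6913 -0.2076] [0.1189 0.0064] 86.81 [313  90] [339 177]
lip z 0.06406467691710963
roof [ 0.7349 -0.2102] [0.12   0.1017] 86.94 [311  90] [407 189]
roof z 0.06297159637520344 6453
railL [ 0.6656 -0.1358] [0.0065 0.0547] 56.42 [297  64] [327  91]
railR [ 0.6589 -0.2749] [0.0553 0.0094] 26.14 [274 167] [308 181]
hand corners [[0.6942, -0.151], [0.69, -0.2679], [0.7804, -0.2688], [0.7841, -0.1524]]
```

```bash
python3 -m jog '[[1,0.394,-0.86,0.9,0],[1,0.394,-0.86,0.9,0],[1,0.394,-0.86,0.9,0],[1,0.394,-0.86,0.9,0],[1,0.394,-0.86,0.9,0],[1,0.394,-0.86,0.9,0],[1,0.394,-0.86,0.9,0],[1,0.394,-0.86,0.9,0],[1,0,0,0,0],[1,0,0,0,0]]'
```

```text
time_s: 12.83
tool_pos: [0.4598, -0.2063, 0.1654]
tool_rot: [-179.9, -0.1, 98.2]
force: [0.5, -0.8, 0.5]
grip_width: 0.087
grasp_force: 0.0
```

```bash
python3 -m jog '[[1,-0.36,-0.075,0.94,0],[1,0,0,0.94,0],[1,0,0,0.94,0],[1,0,0,0.94,0],[1,0,0,0.94,0],[1,0,0,0.94,0],[1,0,0,0.94,0],[1,0,0,0,0],[1,0,0,0,0]]'
python3 -m jog '[[0,0,0,0,0],[0,0,0,0,0],[0,0,0,0,0],[0,0,0,0,0],[0,0,0,0,0],[0,0,0,0,0],[0,0,0,0,0],[0,0,0,0,0],[0,0,0,0,0],[0,0,0,0,0]]' 20
```

```text
time_s: 13.58
tool_pos: [0.4612, -0.2153, 0.035]
tool_rot: [-180.0, 0.0, 98.1]
force: [-0.4, 0.1, -0.4]
grip_width: 0.0873
grasp_force: 0.0
time_s: 14.42
tool_pos: [0.4605, -0.2156, 0.035]
tool_rot: [180.0, -0.0, 98.0]
force: [0.2, 0.2, -0.6]
grip_width: 0.0282
grasp_force: 0.0
```

```bash
python3 -m jog '[[0,0,0,0,0],[0,0,0,0,0],[0,0,0,0,0],[0,0,0,0,0],[0,0,0,0,0]]'
python3 -m jog '[[0,0.25,0.085,0,0.065],[0,0.25,0.085,0,0.065],[0,0.25,0.085,0,0.065],[0,0.25,0.085,0,0.065],[0,0,0,0,0],[0,0,0,0,0]]'
python3 - <<'E'
from h import *
c=read_camera("top");hsv=cv2.cvtColor(c["color"],cv2.COLOR_RGB2HSV).astype(int);H,S,V=[hsv[...,i] for i in range(3)]
v,u=np.mgrid[:384,:512]
m=(u>290)&(u<352)&(v>170)&(v<260)&(H>40)&(H<85)&(S>100)
cs,_=cv2.findContours(m.astype(np.uint8),cv2.RETR_EXTERNAL,cv2.CHAIN_APPROX_NONE);k=max(cs,key=cv2.contourArea)[:,0]
print(cv2.minAreaRect(np.array([ray(c,a,b,.0096)[:2] for a,b in k],np.float32)))
cv2.imwrite("pics/t2.png",cv2.resize(c["color"][120:280,240:400,::-1],None,fx=3.5,fy=3.5))
E
```

```text
time_s: 14.83
tool_pos: [0.4604, -0.2156, 0.035]
tool_rot: [-180.0, -0.0, 98.0]
force: [0.3, -0.1, 0.6]
grip_width: 0.0093
grasp_force: 20.0
time_s: 15.33
tool_pos: [0.466, -0.195, 0.0349]
tool_rot: [180.0, -0.0, 86.4]
force: [0.0, 0.8, 0.3]
grip_width: 0.0098
grasp_force: 20.0
((0.5731635093688965, -0.1979714035987854), (0.09116670489311218, 0.07341592758893967), 89.7850570678711)
```

View pics/t2.png

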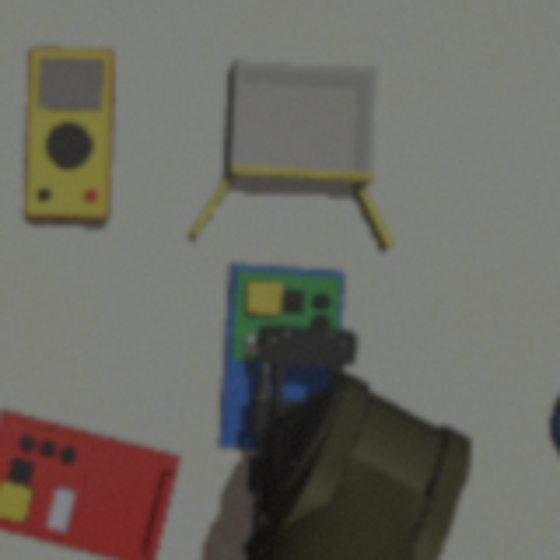

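The picture shows the carrier front edge at (230,265)–(343,271), parallel to the hood mouth (230,180)–(375,182) and centred between the rail ends (192,238) and (387,246). Nothing lies between them, so I slide it in.

```bash
python3 -m jog '[[0,0,0.5,0,0],[0,0,0.5,0,0],[0,0,0.5,0,0],[0,0,0.5,0,0],[0,0,0.5,0,0],[0,0,0.5,0,0],[0,0,0,0,0]]'
python3 -m jog '[[0,0,0.5,0,0],[0,0,0.5,0,0],[0,0,0.5,0,0],[0,0,0.5,0,0],[0,0,0.5,0,0],[0,0,0.5,0,0],[0,0,0,0,0]]'
python3 -m jog '[[0,0,0.4,0,0],[0,0,0.4,0,0],[0,0,0,0,0],[0,0,0,0,0]]'
```

```text
time_s: 15.97
tool_pos: [0.529, -0.1989, 0.0349]
tool_rot: [179.8, 0.1, 86.4]
force: [1.6, 0.6, 1.2]
grip_width: 0.01
grasp_force: 20.0
time_s: 16.55
tool_pos: [0.589, -0.2025, 0.0349]
tool_rot: [179.8, 0.0, 86.4]
force: [2.6, -0.6, -1.3]
grip_width: 0.01
grasp_force: 20.0
time_s: 16.88
tool_pos: [0.6031, -0.2037, 0.0349]
tool_rot: [179.9, 0.0, 86.4]
force: [0.8, -0.5, -2.2]
grip_width: 0.0097
grasp_force: 20.0
```

```bash
python3 -m jog '[[0,0,0.3,0,0],[0,0,0.3,0,0],[0,0,0,0,0],[0,0,0,0,0]]'
python3 -m jog '[[0,0,0.2,0,0],[0,0,0,0,0],[0,0,0,0,0]]'
python3 -m jog '[[0,0,0.15,0,0],[0,0,0,0,0],[0,0,0,0,0]]'
```

```text
time_s: 17.22
tool_pos: [0.6147, -0.2045, 0.0349]
tool_rot: [179.9, 0.0, 86.4]
force: [1.8, -1.0, -2.0]
grip_width: 0.0101
grasp_force: 20.0
time_s: 17.47
tool_pos: [0.6178, -0.2049, 0.0349]
tool_rot: [180.0, -0.0, 86.3]
force: [-1.1, -0.5, -0.7]
grip_width: 0.0097
grasp_force: 20.0
time_s: 17.72
tool_pos: [0.6209, -0.2051, 0.035]
tool_rot: [180.0, 0.0, 86.3]
force: [-1.3, -0.2, -0.8]
grip_width: 0.0099
grasp_force: 20.0
```

```bash
for i in 1; do
python3 -m jog '[[0,0,0.15,0,0],[0,0,0,0,0],[0,0,0,0,0]]'
python3 -m jog '[[0,0,0.1,0,0],[0,0,0,0,0],[0,0,0,0,0]]'
python3 -m jog '[[0,0,0.1,0,0],[0,0,0,0,0],[0,0,0,0,0]]'
done | grep -E 'pos|force:'
```

```text
tool_pos: [0.6241, -0.2053, 0.0349]
force: [-1.4, -0.3, -1.2]
grasp_force: 20.0
tool_pos: [0.6259, -0.2054, 0.0349]
force: [-1.0, 0.9, -0.5]
grasp_force: 20.0
tool_pos: [0.6272, -0.2056, 0.0349]
force: [-3.2, 0.5, 0.7]
grasp_force: 20.0
```

```bash
(python3 -m jog '[[0,0,0.1,0,0],[0,0,0,0,0],[0,0,0,0,0]]'
python3 -m jog '[[0,0,0.1,0,0],[0,0,0,0,0],[0,0,0,0,0]]') | grep -E 'pos|rot|force:'
```

```text
tool_pos: [0.6273, -0.2058, 0.0349]
tool_rot: [-179.7, -0.1, 86.3]
force: [-9.7, 1.6, 5.9]
grasp_force: 20.0
tool_pos: [0.6274, -0.2059, 0.0349]
tool_rot: [-179.5, -0.1, 86.3]
force: [-14.4, 1.3, 9.4]
grasp_force: 20.0
```

```bash
python3 -m jog '[[0,0,-0.12,0,0],[0,0,0,0,0],[0.5,0,0,0,0],[0.5,0,0,0,0],[0.5,0,0,0,0],[0.5,0,0,0,0],[0.5,0,0,0,0],[0.5,0,0,0,0]]'
python3 -m jog '[[0.5,0,0,-0.5,0],[0.5,0,0,-1,0],[0.5,0,0,-1,0],[0.5,0,0,-1,0],[0.5,0,0,-1,0],[0.5,0,0,-1,0],[0.5,0,0,-1,0],[0.5,-1,-1,-1,0],[0.5,-1,-1,-1,0],[0.5,-1,-1,-1,0],[0.5,-1,-1,-1,0],[0.5,-1,-1,0,0]]'
python3 -m jog '[[0.5,-1,-1,0,0],[0.5,-1,-1,0,0],[0.5,-1,-1,0,0],[0.5,0,0,0,0],[0.5,0,0,0,0]]'
python3 - <<'E'
from h import *
c=read_camera("top");hsv=cv2.cvtColor(c["color"],cv2.COLOR_RGB2HSV).astype(int);H,S,V=[hsv[...,i] for i in range(3)]
P=pts(c);Z=P[...,2];v,u=np.mgrid[:384,:512]
for n,m,h in (("tab",(u>290)&(u<352)&(v>165)&(v<260)&(Z>.03)&(Z<.06)&(H>95)&(H<130)&(S>90),.048),("blue",(u>290)&(u<352)&(v>165)&(v<260)&(H>95)&(H<130)&(S>90),.008)):
  cs,_=cv2.findContours(m.astype(np.uint8),cv2.RETR_EXTERNAL,cv2.CHAIN_APPROX_NONE)
  if cs:
    k=max(cs,key=cv2.contourArea)[:,0];print(n,cv2.minAreaRect(np.array([ray(c,a,b,h)[:2] for a,b in k],np.float32)))
a=cv2.resize(c["color"][110:240,140:360,::-1],None,fx=3.5,fy=3.5,interpolation=cv2.INTER_CUBIC)
cv2.imwrite("pics/t3.png",np.clip(a*1.5,0,255).astype(np.uint8)); print(env.get_obs()["force"])
E
```

```text
time_s: 19.63
tool_pos: [0.6298, -0.2055, 0.0352]
tool_rot: [179.9, -0.0, 86.4]
force: [-0.1, 1.2, -0.7]
grip_width: 0.0399
grasp_force: 0.0
time_s: 20.63
tool_pos: [0.5237, -0.3014, 0.2505]
tool_rot: [179.5, 0.1, 86.3]
force: [0.4, -0.6, 0.4]
grip_width: 0.0435
grasp_force: 0.0
time_s: 21.05
tool_pos: [0.4577, -0.3571, 0.2462]
tool_rot: [179.9, 0.0, 86.1]
force: [1.1, 0.3, -0.1]
grip_width: 0.0432
grasp_force: 0.0
tab ((0.6244419813156128, -0.20135065913200378), (0.070995032787323, 0.011063053272664547), 86.48452758789062)
blue ((0.6562313437461853, -0.20310261845588684), (0.09593558311462402, 0.07158917933702469), 88.02728271484375)
[-0.46449204  0.91219941 -0.44429433]
```

View pics/t3.png

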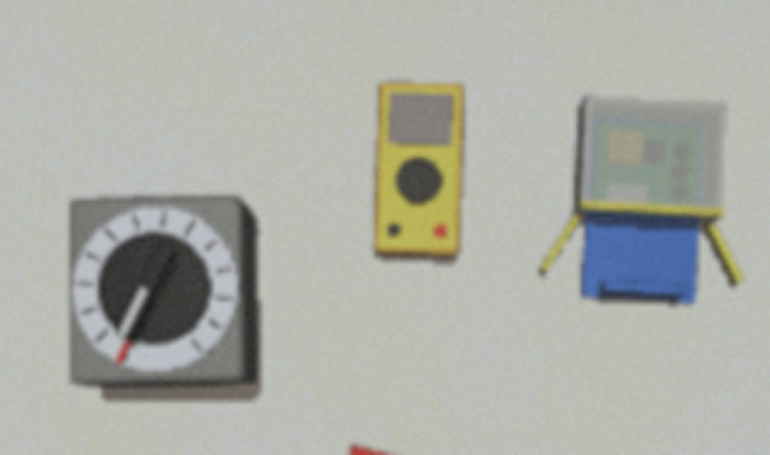

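The picture shows the pointer on the red tick at (125,350). The carrier is inside the hood with its tab outside at (645,292), measured at (0.624,-0.201) and square at -3.5°, which matches the predicted home position. The gripper is clear of everything.

```bash
python3 -c "
from cell import env
print(env.sign_off())"
```

```text
the job is handed in; nothing more can be done
None
```

I handed the job in: the dial was turned to its zero stop first, then the blue carrier was slid squarely home against the hood's back wall and everything released; the verdict was not shown to me.

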